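Draw the front plywood blank off the sloping stand and stand it in the holder

TASK

Slide the front plywood blank sideways along the ledge of the sloping stand until it clearly overhangs the stand's open end, leaving the blank behind it where it is. Then pinch it by the overhang, lift it off, and stand it on a long edge in the slot of the wooden holder, fully down and about midway along the slot, and let go. Do not knock over or push away the things around.

Things in the scene. Friction and masses are not known exactly. Their poses are not given: they have to be found in the camera images.
- stand: Fixed wooden stand like a lectern, 140 x 240 mm base. Origin: centre of its underside; z up, y along it. Its face slopes 55 degrees and looks to +x and up: outward normal (0.819, 0, 0.574), up the slope (-0.574, 0, 0.819). Face 240 mm long (y -120 to +120), 108 mm up the slope, board 12 mm thick. A 20 mm proud stop closes the +y end; the -y end is open, free beside and behind.
- lamp_head (a point): Centre of the fixed strip lamp head over the stand's open end, in the way of a tool that comes straight down there: a level bar 110 mm along y, 22 mm along x, 18 mm high, its centre at x -8, y -170, z 264 mm from the stand's origin. A 14 mm arm runs from it to +x, to a 14 mm post at x 115, y -165 mm on a 64 mm round foot; towards -x it is clear.
- stand_foot (a point): Middle of the foot of the stand's sloping face, where it meets the ledge (y = 0, 40 mm to +x of and 30 mm above the stand's origin; axes as the stand's). The ledge stands out 24 mm square to the face along its whole length and carries the blanks' lower edges.
- blank_front: Front (outer) one of two equal plywood blanks lying flat on one another on the slope, a long edge on the ledge: 4 x 160 x 100 mm, 35 to 70 g. Origin: centre. x: thickness (at first the face's outward normal); y: length, along the stand's y; z: 100 mm height, up the slope. Top edge 8 mm short of the board's. Slides on wood more easily than under the grippy fingertips; stays where it is left.
- blank_back: The back blank, equal to the front one, between it and the stand's face, at about the same place along the stand but not quite flush. Axes as for the front blank. It must stay there. A sideways drag with a press of about 8 N on the front blank moves that one and not this.
- holder: Fixed wooden holder: base 70 x 140 x 12 mm, two rails 130 mm long, 18 mm thick, tops 52 mm above the table, with a straight upright slot 10 mm wide between them, open above and at both ends. Origin: centre of its underside; z up, y along the slot. A blank fully down in it on a long edge has its centre 62 mm above the table.
- glue: Yellow glue bottle with a red cap, 48 mm across, 130 mm high, standing loose; origin at the centre of its underside.
- sanding_block: Loose cork sanding block 100 x 60 x 30 mm, origin at the centre of its underside.
- tin: Loose metal tin 76 mm across, 85 mm high; origin at the centre of its underside.
- tape_measure: Loose tape measure 65 x 37 x 60 mm; origin at the centre of its underside.

How it is judged:
On the way, in this order (a step that is already met when the one before it is completed fails the run):
1. the front blank, still lying on the stand's slope and ledge, overhangs the open end by at least 30 mm (y of blank_front in the frame of stand below -0.07 m and z of blank_front in the frame of stand below 0.0804 m and x of blank_front in the frame of stand below 0.02424 m and angle between the x axis of blank_front and the x axis of blank_back, either way round below 0.1 rad and angle between the y axis of blank_front and the y axis of stand, either way round below 0.1 rad), for 0.2 s.
2. the front blank is held by the fingers, lifted clear of the stand (contact force between the fingers and blank_front above 1 N and contact force between blank_front and stand below 0.05 N and contact force between blank_front and blank_back below 0.05 N and height (world z) of blank_front above 0.105 m), for 0.2 s.
At the end, for the whole second after the job is handed in: The front blank stands released, at rest in the holder's slot on a long edge: centre 57 to 66 mm above the holder's underside, within 30 mm of the slot's middle along it and 12 mm across, long edge within 0.1 rad of the slot, leaning at most 0.25 rad; the back blank within 20 mm of its start (x of blank_front in the frame of holder between -0.012 and 0.012 m and y of blank_front in the frame of holder between -0.03 and 0.03 m and z of blank_front in the frame of holder between 0.057 and 0.066 m and angle between the y axis of blank_front and the y axis of holder, either way round below 0.1 rad and angle between the x axis of blank_front and the x axis of holder, either way round below 0.25 rad and linear speed of blank_front below 0.02 m/s and distance of blank_back from where it was at the start of the episode below 0.02 m); the robot touches nothing.
It fails at once if the back blank is pulled along or off (moved over 20 mm) (distance of blank_back from where it was at the start of the episode above 0.02 m).
It fails at once if a bystander is pushed away or knocked over (over 30 mm or 0.5 rad) (distance of any of glue, sanding_block, tin, tape_measure from where it was at the start of the episode above 0.03 m or angle between any of glue, sanding_block, tin, tape_measure's own z axis and vertical above 0.5 rad).
It also fails if it takes over 67 s, if anything falls off the work surface, if the arm or the gripper's body presses on something with over 40 N, if the wrist force passes 120 N, or if a joint passes its speed limit or range.

ROBOT

A 6-joint arm with a two-finger parallel gripper is mounted at the origin on the work surface. World frame = base frame: x ahead of the robot, y to its left, z up, the work surface at z = 0. Lengths are in m, angles in rad, forces in N, time in s.
With the tool pointing down it reaches from about 0.325 to 0.925 m from the base axis. Payload 3.1 kg.
Tool frame: the origin (TCP) lies at the very end of the fingers, on their centre line; the grasp point (between the pads) lies 19 mm behind it; z points along the fingers, y is the line along which they close (so a half turn about z gives the same grasp; the last joint's range is limited). The gripper opens to 85 mm and grips with 20 to 120 N. Pads are 22 mm wide; open, the fingers measure 114 mm over their backs; the gripper's body (76 mm by 85 mm) begins 54 mm behind the grasp point. The pads swing forward as they close: fully open they stand 13 mm farther back than shut.
Start: joints at [-1.422, 0.217, 1.613, -0, 1.311, -0.112], TCP at [0.161, -0.604, 0.231] pointing down, gripper open.
Joint ranges: [-2.75, 2.75], [-0.78, 2.1], [0.31, 2.55], [-1.13, 4.27], [0.13, 2.63], [-2.58, 2.58]. Speed limits (rad/s): [2.79, 2.79, 3.14, 3.14, 3.14, 3.14].

INTERFACE

Orientations are given as [roll, pitch, yaw] about the fixed x, y, z axes, in that order (R = Rz(yaw) Ry(pitch) Rx(roll)).
In Python, from cell import r gives the robot as it stands.
- The arm moves only by the shell command python3 shift.py 'ROWS' [OPENING] [FORCE]. ROWS is a JSON object whose key "deltas" holds a list of rows, 1 to 12 of them, each of 6 numbers: dx, dy, dz in m, then a rotation vector rx, ry, rz in rad; each row is the pose to reach, as a shift and turn from the pose commanded when the command began, along the tool's axes at that moment; what a row does not reach only later rows make up. A row lasts 1/10 s, in which the tool goes at most 0.05 m and 0.15 rad, less where a joint would pass 70% of its speed; a pose out of reach is approached as far as the arm can. OPENING is the finger opening in m, set as the command begins (- or left out keeps the last). The fingers move at their own pace and stop on an object; FORCE is the grip in N (left out, the last holds). Time passes only in rows, so rows that do not move let the fingers close. It prints the time, the measured TCP pose, the force, the opening and the grip force at its end. Input that does not fit is refused with a message, and nothing moves.
- r.sense(): the state, without advancing time (a new reading comes with each control period).
- r.grab_frame(name): name is "scene" or "top" or "wrist"; returns the picture (384x512x3 uint8, blue, green, red); there is no depth.
- r.camera_info(name): a dict with "fx", "fy", "cx", "cy" (pixels), "R" (3x3) and "t" (3): a world point X has camera coordinates R X + t; the wrist camera has in their place "mount" (4x4, takes a point from camera to tool coordinates, whose origin is the TCP and whose axes are the flange's). Camera axes: x right, y down, z forward; pixel columns grow to the right and rows downward; lengths in m; the calibration is good to about 2 mm. A picture is of the moment at which its call begins: read the wrist's pose just before it. camera_info takes no time and is no camera call.
- r.sign_off(): hands the job in; it is judged then, once.
The state is a dict: "time": time; "qpos": joint angles; "qvel": joint speeds; "joint_torque": joint torques, N m; "tcp_pos": TCP position; "tool_rot": TCP orientation; "contact_force": force on the tool from outside, world axes, zero at the start; "ft_torque": the same for the moment, N m; "opening": finger opening in m; "grip_force": force on a finger pad.
Only numpy, scipy, OpenCV 4.12 (cv2) and the standard library are available. Lean on these libraries where they do the work, as an engineer would, in place of code of your own. Each camera call takes 0.05 s, during which the arm holds its last target. There are 200 camera calls.

## Working session

There is one attempt and no reset: what is moved stays moved. The work goes in short steps, Python scripts to look and compute and a shell command to move; the robot and the scene stay as the last step left them, time stands still between calls to the robot, and variables do not carry over. Pictures are saved under pics/ and viewed, at most 10 in all, crops included, and the job is handed in when it is done.

```bash
ls; mkdir -p pics; python3 - <<'E'
from cell import r
import cv2,numpy as np
s=r.sense();print(s['time'],s['tcp_pos'],s['tool_rot'])
for n in("scene","top"):
    cv2.imwrite(f"pics/{n}0.png",r.grab_frame(n));c=r.camera_info(n);print(n,c)
print(r.camera_info("wrist"))
E
```

```text
cell.py
pics
shift.py
0.0 [ 0.16103203 -0.60304977  0.22994809] [-3.13917490e+00 -2.32679459e-04  2.60785820e-01]
scene {'fx': 415.83369882447005, 'fy': 415.83369882447005, 'cx': 251.93472500259335, 'cy': 186.1515257130499, 'R': array([[ 0.4293742 ,  0.90308175,  0.00900761],
       [ 0.57918996, -0.26769836, -0.76998479],
       [-0.6929479 ,  0.33582872, -0.63799865]]), 't': array([-0.18347411, -0.21610816,  1.6887795 ])}
top {'fx': 431.4086911323909, 'fy': 431.4086911323909, 'cx': 260.04881870379756, 'cy': 192.54486321109826, 'R': array([[ 3.89789705e-03, -9.99992337e-01, -3.64686288e-04],
       [-9.84525247e-01, -3.77371315e-03, -1.75202163e-01],
       [ 1.75199444e-01,  1.04196285e-03, -9.84532411e-01]]), 't': array([-0.08991496,  0.57573819,  1.10397459])}
{'fx': 277.0517671600497, 'fy': 277.0517671600497, 'cx': 258.11372855520733, 'cy': 193.42338806968172, 'mount': array([[ 1.52200441e-03, -9.51675041e-01, -3.07103078e-01,
         7.88728033e-02],
       [ 9.99996182e-01,  2.15671308e-03, -1.72740505e-03,
         9.85543623e-04],
       [ 2.30626150e-03, -3.07099276e-01,  9.51674690e-01,
        -1.44314888e-01],
       [ 0.00000000e+00,  0.00000000e+00,  0.00000000e+00,
         1.00000000e+00]])}
```
View pics/scene0.png

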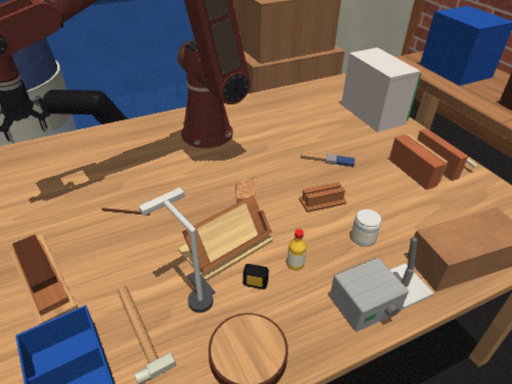

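View pics/top0.png

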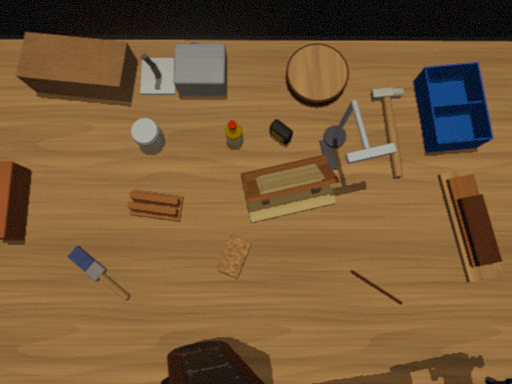

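```bash
python3 - <<'E'
import cv2,numpy as np
a=cv2.imread('pics/top0.png')[90:240,110:410];b=cv2.imread('pics/scene0.png')[170:320,120:400]
a=cv2.resize(a,None,fx=2.6,fy=2.6,interpolation=cv2.INTER_CUBIC)
cv2.imwrite('pics/c1.png',a)
cv2.imwrite('pics/c2.png',cv2.resize(b,None,fx=2.8,fy=2.8,interpolation=cv2.INTER_CUBIC))
E
```

View pics/c1.png

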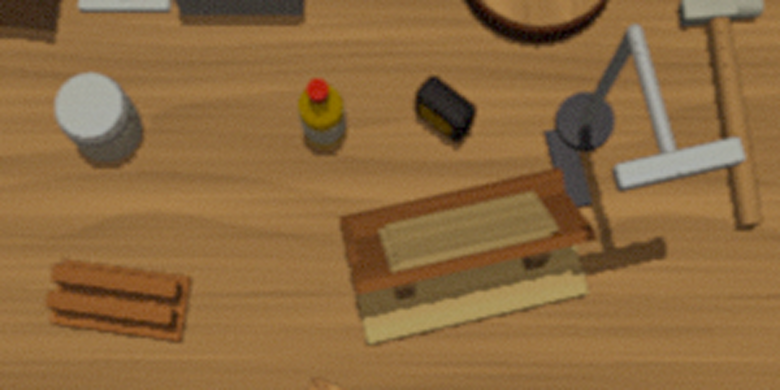

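View pics/c2.png

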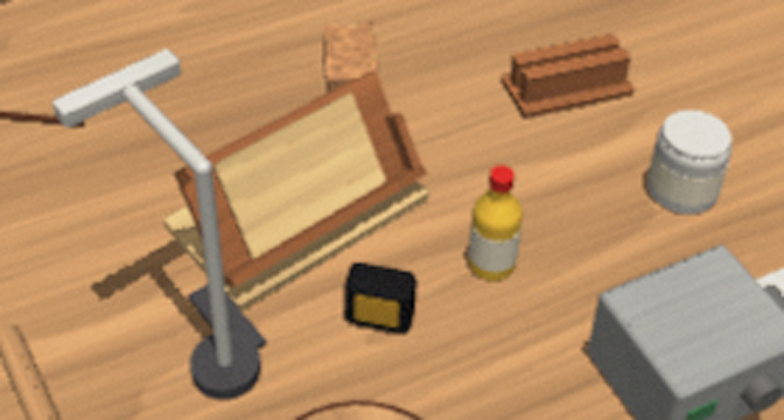

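```bash
cat > h.py <<'E'
import cv2,numpy as np
from scipy.spatial.transform import Rotation as Ro
from cell import r
def fixed(n):
    c=r.camera_info(n);K=np.array([[c['fx'],0,c['cx']],[0,c['fy'],c['cy']],[0,0,1]]);return K,c['R'],c['t']
def Rt(s): return Ro.from_euler('xyz',s['tool_rot']).as_matrix(),np.array(s['tcp_pos'])
def wrist(s):
    c=r.camera_info('wrist');K=np.array([[c['fx'],0,c['cx']],[0,c['fy'],c['cy']],[0,0,1]])
    R,p=Rt(s);M=np.eye(4);M[:3,:3]=R;M[:3,3]=p;W=np.linalg.inv(M@c['mount']);return K,W[:3,:3],W[:3,3]
def tri(c1,p1,c2,p2):
    P=[c[0]@np.c_[c[1],c[2]] for c in(c1,c2)]
    X=cv2.triangulatePoints(P[0],P[1],np.float64(p1).reshape(-1,2).T,np.float64(p2).reshape(-1,2).T);return (X[:3]/X[3]).T
def onz(c,p,z):
    d=np.c_[np.float64(p).reshape(-1,2),np.ones(len(np.reshape(p,(-1,2))))]@np.linalg.inv(c[0]).T@c[1];C=-c[1].T@c[2];return C+d*((z-C[2])/d[:,2:])
def proj(c,X):
    q=(np.atleast_2d(X)@c[1].T+c[2])@c[0].T;return q[:,:2]/q[:,2:]
def quad(mask,seed):
    n,l=cv2.connectedComponents(mask,connectivity=4);k=l[seed[1],seed[0]];m=(l==k).astype(np.uint8) if k else None
    cs,_=cv2.findContours(m,cv2.RETR_EXTERNAL,cv2.CHAIN_APPROX_NONE);c=max(cs,key=cv2.contourArea)
    hull=cv2.convexHull(c);return cv2.approxPolyN(hull,4,ensure_convex=True).reshape(-1,2),int(m.sum())
E
python3 - <<'E'
from h import *
for n,seed in(("top",(290,180)),("scene",(228,236))):
    im=cv2.imread(f'pics/{n}0.png');hsv=cv2.cvtColor(im,cv2.COLOR_BGR2HSV)
    print(n,hsv[seed[1],seed[0]])
    x=int(seed[0]);print([tuple(hsv[y,x]) for y in range(seed[1]-22,seed[1]+45,4)])
    # pale: more yellow hue than brown
    for lo in(14,16,18,20):
        m=cv2.inRange(hsv,(lo,50,70),(32,190,255))
        try: print(lo,*[a if isinstance(a,int) else a.tolist() for a in quad(m,seed)])
        except Exception as e: print(lo,e)
E
```

```text
top [ 19 132 135]
[(np.uint8(16), np.uint8(140), np.uint8(155)), (np.uint8(15), np.uint8(171), np.uint8(124)), (np.uint8(14), np.uint8(189), np.uint8(123)), (np.uint8(20), np.uint8(119), np.uint8(144)), (np.uint8(20), np.uint8(148), np.uint8(136)), (np.uint8(19), np.uint8(128), np.uint8(133)), (np.uint8(20), np.uint8(128), np.uint8(132)), (np.uint8(20), np.uint8(127), np.uint8(153)), (np.uint8(14), np.uint8(195), np.uint8(127)), (np.uint8(18), np.uint8(129), np.uint8(113)), (np.uint8(20), np.uint8(147), np.uint8(106)), (np.uint8(20), np.uint8(138), np.uint8(116)), (np.uint8(21), np.uint8(119), np.uint8(172)), (np.uint8(22), np.uint8(117), np.uint8(172)), (np.uint8(17), np.uint8(154), np.uint8(137)), (np.uint8(16), np.uint8(141), np.uint8(146)), (np.uint8(16), np.uint8(135), np.uint8(160))]
14 [[511, 41], [511, 383], [0, 383], [0, 31]] 149770
16 [[326, 180], [260, 195], [254, 176], [315, 163]] 1240
18 [[327, 179], [260, 194], [254, 176], [314, 163]] 1152
20 max() iterable argument is empty
scene [ 19 107 224]
[(np.uint8(19), np.uint8(108), np.uint8(210)), (np.uint8(19), np.uint8(111),
[... 213 characters left out ...]
), np.uint8(108), np.uint8(219)), (np.uint8(18), np.uint8(110), np.uint8(213)), (np.uint8(20), np.uint8(106), np.uint8(228)), (np.uint8(19), np.uint8(108), np.uint8(226)), (np.uint8(12), np.uint8(155), np.uint8(145)), (np.uint8(14), np.uint8(136), np.uint8(135)), (np.uint8(18), np.uint8(107), np.uint8(157)), (np.uint8(18), np.uint8(111), np.uint8(120)), (np.uint8(15), np.uint8(124), np.uint8(211)), (np.uint8(14), np.uint8(127), np.uint8(189)), (np.uint8(14), np.uint8(123), np.uint8(201))]
14 [[258, 235], [210, 262], [195, 228], [246, 202]] 2034
16 [[258, 235], [210, 262], [195, 228], [245, 203]] 1963
18 [[257, 234], [210, 262], [196, 228], [245, 203]] 1856
20 max() iterable argument is empty
```

```bash
python3 - <<'E'
from h import *
T,S=fixed('top'),fixed('scene')
X=tri(T,[[326.5,180],[260,194.5],[254,176],[314.5,163]],S,[[195.5,228],[245.5,202.5],[258,235],[210,262]])
print('-t +t +b -b\n',X.round(4)); e=X[1]-X[0]+X[2]-X[3];print('yaw',np.arctan2(-e[0],e[1]),np.linalg.norm(e)/2,'ctr',X.mean(0))
up=(X[0]+X[1]-X[2]-X[3])/2;print('slope',np.degrees(np.arctan2(up[2],np.hypot(*up[:2]))),np.linalg.norm(up))
print('holder approx',onz(T,[110+117/2.6,90+298/2.6],.05),onz(T,[[110+52/2.6,90+283/2.6],[110+180/2.6,90+300/2.6]],.05))
print('lamp head',onz(T,[110+680/2.6,90+165/2.6],.264),'tin',onz(T,[145,132],.085),'glue',onz(T,[232,127],.13),'tape',onz(T,[281,131],.06),'sand',onz(T,[235,256],.03))
E
```

```text
-t +t +b -b
 [[ 0.5991 -0.254   0.1124]
 [ 0.561  -0.0866  0.1099]
 [ 0.6251 -0.0726  0.0302]
 [ 0.6623 -0.2376  0.0327]]
yaw 0.22302163079907272 0.17049658625896164 ctr [ 0.61188348 -0.16271462  0.07129916]
slope 50.61149012759565 0.10316259315448158
holder approx [[0.54247145 0.19220722 0.05      ]] [[0.55779226 0.25973932 0.05      ]
 [0.54064829 0.12753616 0.05      ]]
lamp head [[ 0.62683    -0.33399285  0.264     ]] tin [[0.73258969 0.21929316 0.085     ]] glue [[ 0.73211804 -0.01531486  0.13      ]] tape [[ 0.7449622  -0.14411063  0.06      ]] sand [[ 0.40832672 -0.02179707  0.03      ]]
```

```bash
python3 shift.py '{"deltas": [[0.04,-0.04,0,0,0,0],[0.07,-0.07,0,0,0,0],[0.1,-0.1,0,0,0,0],[0.13,-0.14,0,0,0,0],[0.16,-0.17,0,0,0,0],[0.19,-0.21,0,0,0,0],[0.22,-0.24,0,0,0,0],[0.26,-0.27,0,0,0,0],[0.29,-0.3,0,0,0,0],[0.32,-0.33,0,0,0,0],[0.36,-0.37,0,0,0,0],[0.36,-0.37,0,0,0,0]]}' 0.0 && python3 shift.py '{"deltas": [[0.045,0.01,0,0,0,0],[0.09,0.02,0,0,0,0],[0.135,0.03,0,0,0,0],[0.18,0.03,0,0,0,0],[0.22,0.03,0,0,0,0],[0.22,0.03,0,0,0,0]]}'; python3 - <<'E'
from h import *
import json
s=r.sense();im=r.grab_frame('wrist');cv2.imwrite('pics/w1.png',im);json.dump([list(s['tcp_pos']),list(s['tool_rot'])],open('w1.json','w'));print(s['qpos'])
E
```

```text
time: 1.3
tcp_pos: [0.4149, -0.1491, 0.2309]
tool_rot: [-3.139, -0.001, 0.267]
contact_force: [-0.7, 0.1, 0.3]
opening: 0.0001
grip_force: 0.0
time: 1.9
tcp_pos: [0.637, -0.1254, 0.2294]
tool_rot: [-3.141, -0.0, 0.263]
contact_force: [-0.6, -0.1, -0.0]
opening: -0.0001
grip_force: 0.0
[-3.02657495e-01  2.68871752e-01  1.55415955e+00  6.88989261e-04
  1.31880308e+00  1.00526405e+00]
```

View pics/w1.png

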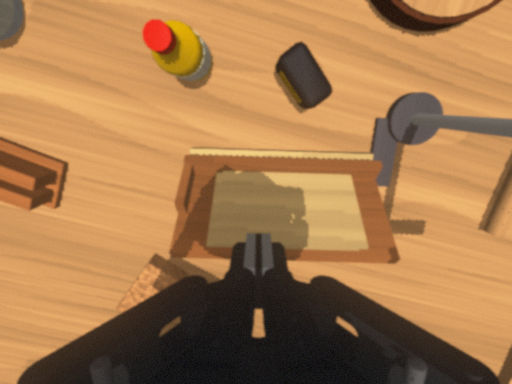

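```bash
python3 - <<'E'
from h import *
import json
p,o=json.load(open('w1.json'));W=wrist(dict(tcp_pos=p,tool_rot=o));S=fixed('scene')
im=cv2.imread('pics/w1.png');hsv=cv2.cvtColor(im,cv2.COLOR_BGR2HSV)
for lo in(15,16,17):
    m=cv2.inRange(hsv,(lo,40,60),(35,190,255));m[:160]=0;m[230:,180:340]=0
    n,l=cv2.connectedComponents(m,connectivity=4);k=l[200,280];ys,xs=np.where(l==k);print(lo,len(xs),[ (y,xs[ys==y].min(),xs[ys==y].max()) for y in (175,185,195,205,215,225,240,247)],[(x,ys[xs==x].min(),ys[xs==x].max()) for x in (215,225,230,300,345,350,355,360)])
print([tuple(map(int,hsv[200,x])) for x in range(352,372)]);print([tuple(map(int,hsv[200,x])) for x in range(204,224)])
c=cv2.resize(im[140:270,165:405],None,fx=3.3,fy=3.3,interpolation=cv2.INTER_CUBIC);cv2.imwrite('pics/w1c.png',c)
E
```

```text
15 9057 [(175, np.int64(216), np.int64(351)), (185, np.int64(214), np.int64(353)), (195, np.int64(213), np.int64(356)), (205, np.int64(211), np.int64(358)), (215, np.int64(210), np.int64(360)), (225, np.int64(208), np.int64(363)), (240, np.int64(340), np.int64(367)), (247, np.int64(340), np.int64(368))] [(215, np.int64(176), np.int64(229)), (225, np.int64(170), np.int64(229)), (230, np.int64(169), np.int64(229)), (300, np.int64(173), np.int64(229)), (345, np.int64(174), np.int64(250)), (350, np.int64(174), np.int64(250)), (355, np.int64(190), np.int64(250)), (360, np.int64(211), np.int64(249))]
16 8891 [(175, np.int64(216), np.int64(350)), (185, np.int64(215), np.int64(353)), (195, np.int64(213), np.int64(355)), (205, np.int64(212), np.int64(358)), (215, np.int64(211), np.int64(360)), (225, np.int64(209), np.int64(363)), (240, np.int64(340), np.int64(366)), (247, np.int64(340), np.int64(368))] [(215, np.int64(178), np.int64(229)), (225, np.int64(171), np.int64(229)), (230, np.int64(170), np.int64(229)), (300, np.int64(173), np.int64(229)), (345, np.int64(174), np.int64(249)), (350, n
[... 647 characters left out ...]
195), np.int64(250)), (360, np.int64(215), np.int64(248))]
[(19, 122, 222), (19, 123, 221), (18, 123, 219), (18, 129, 216), (17, 128, 209), (15, 141, 188), (13, 162, 168), (13, 167, 162), (13, 166, 163), (13, 167, 163), (13, 167, 162), (13, 166, 163), (12, 169, 163), (13, 164, 163), (12, 162, 164), (13, 164, 163), (13, 163, 164), (12, 165, 164), (12, 167, 163), (12, 164, 163)]
[(12, 158, 108), (13, 162, 107), (13, 162, 107), (13, 163, 105), (13, 161, 108), (13, 162, 107), (14, 170, 105), (14, 153, 112), (16, 139, 125), (17, 129, 144), (18, 125, 151), (17, 121, 156), (18, 127, 154), (17, 122, 157), (19, 124, 150), (19, 128, 149), (18, 127, 151), (18, 128, 149), (18, 123, 153), (18, 126, 152)]
```

View pics/w1c.png

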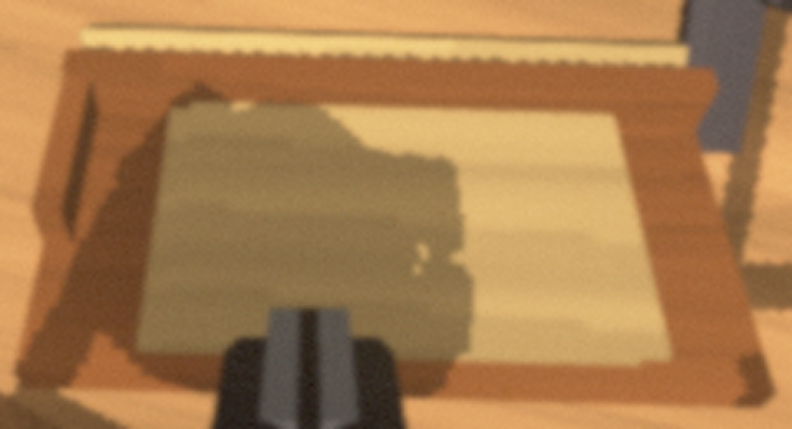

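```bash
python3 - <<'E'
from h import *
import json
p,o=json.load(open('w1.json'));W=wrist(dict(tcp_pos=p,tool_rot=o));S=fixed('scene');T=fixed('top')
w=[[369,250],[206.8,246.7],[216.2,171.8],[351.8,174],[399,261]];s=[[195.5,228],[245.5,202.5],[258,235],[210,262],[183.6,232.5]];t=[[326.5,180],[260,194.5],[254,176],[314.5,163],[110+595/2.6,90+235/2.6]]
for a in(tri(W,w,S,s),tri(W,w,T,t)):
    print(a.round(4).tolist()); X=a[:4];e=X[1]-X[0]+X[2]-X[3];print('yaw',np.arctan2(-e[0],e[1]),np.linalg.norm(e)/2,'ctr',X.mean(0).round(4),'len',np.linalg.norm(X[1]-X[0]),np.linalg.norm(X[2]-X[3]))
# plane-fixed heights: top edge z~.115, bottom ~.034 
a=onz(W,w,0.117)[[0,1,4]];b=onz(W,w,.036)[[2,3]];print(a.round(4).tolist(),b.round(4).tolist())
for d in(a[1]-a[0],b[0]-b[1]):print(np.arctan2(-d[0],d[1]),np.linalg.norm(d))
E
```

```text
[[0.6054, -0.2529, 0.1182], [0.5643, -0.0882, 0.1143], [0.6196, -0.0729, 0.0249], [0.6641, -0.2391, 0.0357], [0.6044, -0.2869, 0.1168]]
yaw 0.25300835428575974 0.17106107386779404 ctr [ 0.6134 -0.1633  0.0733] len 0.1697966826027941 0.17240636180578914
[[0.5994, -0.2579, 0.1086], [0.5602, -0.0884, 0.1116], [0.6233, -0.0725, 0.0404], [0.6622, -0.2377, 0.0363], [0.5975, -0.2886, 0.1156]]
yaw 0.2292711967152117 0.17187491353545506 ctr [ 0.6113 -0.1641  0.0742] len 0.17399412458152236 0.16975854089866743
[[0.6038, -0.2544, 0.117], [0.5632, -0.0906, 0.117], [0.5999, -0.2898, 0.117]] [[0.6217, -0.0754, 0.036], [0.6634, -0.2399, 0.036]]
0.2430728724044434 0.16877464523827465
0.24831370687278156 0.16964881448945993
```

```bash
python3 shift.py '{"deltas": [[0,0,0,0,-0.15,0.018],[0,0,0.02,0,-0.3,0.018],[0,0,0.05,0,-0.45,0.018],[-0.005,0,0.08,0,-0.6,0.018],[-0.005,0,0.115,0,-0.6,0.018],[-0.005,0,0.115,0,-0.6,0.018],[-0.005,0,0.115,0,-0.6,0.018],[-0.005,0,0.115,0,-0.6,0.018]]}' 0.0; python3 - <<'E'
from h import *
import json
s=r.sense();R,p=Rt(s);print(s['tcp_pos'],s['contact_force'],s['time'],s['qpos'].round(2))
psi=.245;ys=np.array([-np.sin(psi),np.cos(psi),0]);n=np.array([.819*np.cos(psi),.819*np.sin(psi),.574])
P=np.array([.612,-.1635,.073])+.03*ys
print('toP',R.T@(P-p),'normal gap',(p-P)@n,'n',R.T@n,'-y',R.T@-ys,'up',R.T@np.cross(n,ys))
E
```

```text
time: 2.75
tcp_pos: [0.6302, -0.1283, 0.1203]
tool_rot: [3.132, 0.595, 0.237]
contact_force: [-0.1, -0.9, 0.5]
opening: 0.0005
grip_force: 0.0
[ 0.6301654  -0.12834535  0.1203498 ] [-0.13866913 -0.91111574  0.47272781] 2.75 [-0.19  0.72  1.22 -0.25  1.74  1.16]
toP [ 0.00490183 -0.00061564  0.05386562] normal gap 0.048595563396939885 n [ 0.35617042  0.00270188 -0.93454392] -y [0.0062365  0.99996668 0.00526786] up [-0.93452701  0.00770453 -0.3561417 ]
```

```bash
python3 shift.py '{"deltas": [[0.002,0,0.02,0,0,0],[0.005,0,0.044,0,0,0],[0.005,0,0.044,0,0,0],[0.005,0,0.044,0,0,0]]}'|grep -E 'tcp_pos|force' ; for i in 1; do python3 shift.py '{"deltas": [[0,0,0.003,0,0,0],[0,0,0.003,0,0,0],[0,0,0.003,0,0,0]]}'|grep -E 'tcp_pos|contact'; done
```

```text
tcp_pos: [0.6104, -0.133, 0.0808]
contact_force: [-0.5, -0.3, -0.4]
grip_force: 0.0
tcp_pos: [0.6097, -0.1331, 0.078]
contact_force: [3.5, 0.0, 5.9]
```

```bash
python3 shift.py '{"deltas": [[0,0,0.003,0,0,0],[0,0,0.003,0,0,0],[0,0,0.003,0,0,0]]}'|grep -E 'tcp_pos|contact'
```

```text
tcp_pos: [0.6098, -0.1331, 0.0776]
contact_force: [5.4, 3.1, 11.4]
```

```bash
python3 shift.py '{"deltas": [[-0.0015,0,-0.0016,0,0,0],[-0.0015,0,-0.0016,0,0,0]]}'|grep -E 'tcp_pos|contact'; python3 shift.py '{"deltas": [[0,0.004,0,0,0,0],[0,0.009,0,0,0,0],[0,0.014,0,0,0,0],[0,0.02,0,0,0,0],[0,0.02,0,0,0,0]]}'|grep -E 'tcp_pos|contact'; python3 - <<'E'
from h import *
s=r.sense();cv2.imwrite('pics/s1.png',r.grab_frame('scene'));n=np.array([.7945,.1986,.574]);ys=np.array([-.2426,.97,0]);f=np.array(s['contact_force']);print('n',f@n,'y',f@ys,'up',f@np.cross(n,ys))
im=cv2.imread('pics/s1.png');hsv=cv2.cvtColor(im,cv2.COLOR_BGR2HSV);m=cv2.inRange(hsv,(16,50,70),(32,190,255))
print(quad(m,(215,245))[0].tolist())
E
```

```text
tcp_pos: [0.6097, -0.1331, 0.0779]
contact_force: [6.4, 1.3, 5.5]
tcp_pos: [0.6142, -0.152, 0.0779]
contact_force: [6.0, 3.4, 5.7]
n 8.723356933255989 y 1.8906820805804037 up 0.8493483974862599
[[260, 234], [199, 268], [195, 229], [235, 207]]
```

```bash
python3 shift.py '{"deltas": [[0,0.005,0,0,0,0],[0,0.01,0,0,0,0],[0,0.015,0,0,0,0],[0,0.02,0,0,0,0],[0,0.025,0,0,0,0],[0,0.03,0,0,0,0],[0,0.03,0,0,0,0]]}'|grep -E 'tcp_pos|contact'; python3 shift.py '{"deltas": [[0,0.005,0,0,0,0],[0,0.011,0,0,0,0],[0,0.017,0,0,0,0],[0,0.023,0,0,0,0],[0,0.029,0,0,0,0],[0,0.035,0,0,0,0],[0,0.035,0,0,0,0]]}'|grep -E 'tcp_pos|contact'; python3 - <<'E'
from h import *
s=r.sense();im=r.grab_frame('scene');t=r.grab_frame('top');n=np.array([.7945,.1986,.574]);ys=np.array([-.2426,.97,0]);f=np.array(s['contact_force']);print('n',f@n,'y',f@ys,'up',f@np.cross(n,ys),s['time'])
cv2.imwrite('pics/s2.png',cv2.resize(np.hstack([im[180:300,140:280],t[120:240,240:380]]),None,fx=2.8,fy=2.8,interpolation=cv2.INTER_CUBIC))
E
```

```text
tcp_pos: [0.6211, -0.181, 0.0778]
contact_force: [6.0, 3.0, 5.2]
tcp_pos: [0.6292, -0.2154, 0.0779]
contact_force: [4.3, 2.2, 5.6]
n 7.057262377104623 y 1.1301410071331999 up 1.84387174656336 5.9
```

View pics/s2.png

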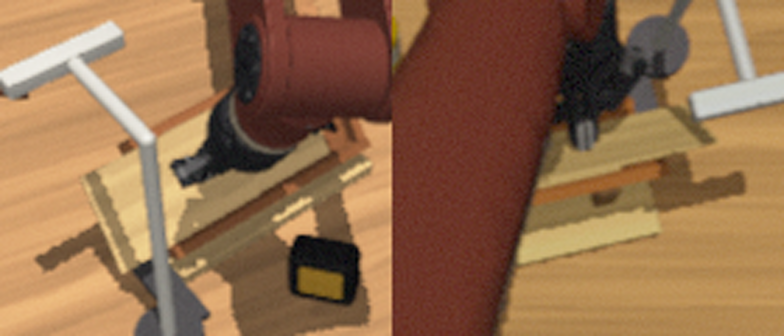

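```bash
python3 shift.py '{"deltas": [[0.003,0,-0.01,0,0,0],[0.003,0,-0.04,0,0,0],[0,-0.03,-0.08,0,0,0],[-0.005,-0.06,-0.12,0,0.1,0],[-0.03,-0.08,-0.14,0,0.25,0],[-0.06,-0.08,-0.15,0,0.4,0],[-0.09,-0.08,-0.15,0,0.5,0],[-0.11,-0.08,-0.15,0,0.6,0],[-0.11,-0.08,-0.15,0,0.6,0],[-0.11,-0.08,-0.15,0,0.6,0]]}'; python3 - <<'E'
from h import *
import json
s=r.sense();im=r.grab_frame('wrist');cv2.imwrite('pics/w2.png',im);json.dump([list(s['tcp_pos']),list(s['tool_rot'])],open('w2.json','w'));print(s['time'])
cv2.imwrite('pics/s3.png',r.grab_frame('scene'));cv2.imwrite('pics/t3.png',r.grab_frame('top'))
E
```

```text
time: 7.0
tcp_pos: [0.6, -0.1388, 0.2614]
tool_rot: [3.136, -0.001, 0.243]
contact_force: [0.2, -1.0, 0.1]
opening: -0.0
grip_force: 0.0
7.0
```

View pics/w2.png

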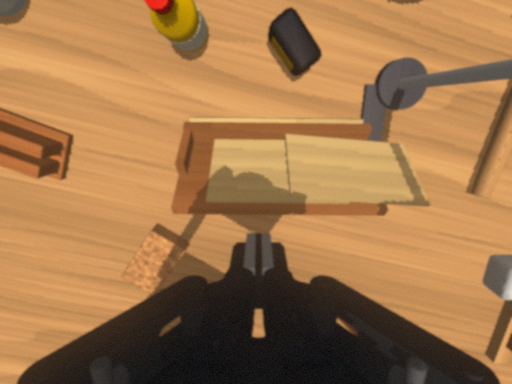

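```bash
python3 - <<'E'
from h import *
import json
p,o=json.load(open('w2.json'));W=wrist(dict(tcp_pos=p,tool_rot=o))
im=cv2.imread('pics/w2.png');c=cv2.resize(im[110:220,200:440],None,fx=3.3,fy=3.3,interpolation=cv2.INTER_CUBIC)
s=cv2.imread('pics/s3.png');c2=cv2.resize(s[190:290,150:275],None,fx=2.35*1,fy=2.35,interpolation=cv2.INTER_CUBIC)
t=cv2.imread('pics/t3.png');c3=cv2.resize(t[150:250,230:380],None,fx=2.35,fy=2.35,interpolation=cv2.INTER_CUBIC)
d=np.zeros((600,794,3),np.uint8);d[:363,:792]=c;d[365:600,:c2.shape[1]]=c2[:235];d[365:600,300:300+c3.shape[1]]=c3[:235]
cv2.imwrite('pics/m3.png',d)
E
```

```text
(no output)
```

View pics/m3.png

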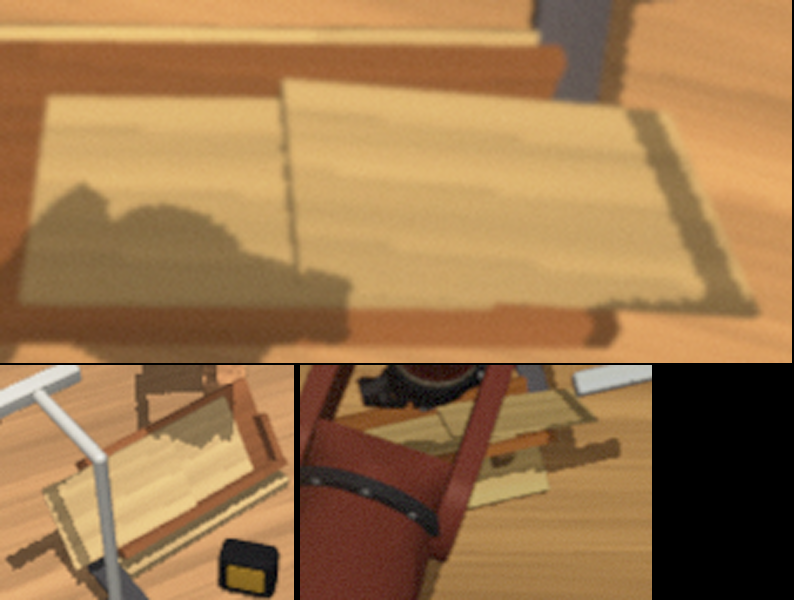

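```bash
python3 - <<'E'
from h import *
import json
p,o=json.load(open('w2.json'));W=wrist(dict(tcp_pos=p,tool_rot=o));S=fixed('scene');T=fixed('top')
w=[[429.4,204.8],[291.2,202.4],[285.8,134.2],[402.4,143.9]]
print('WS',tri(W,[w[0],w[3]],S,[[168.3,245.3],[184,277.2]]).round(4).tolist());print('WT',tri(W,w,T,[[356.4,174.3],[296,181.9],[288.3,167],[347,160.6]]).round(4).tolist())
psi=.245;ys=np.array([-np.sin(psi),np.cos(psi),0]);n=np.array([.819*np.cos(psi),.819*np.sin(psi),.574]);u=np.cross(n,ys)
P=np.array([.612,-.1635,.0735])
def face(c,q,P=P):
    d=np.c_[np.float64(q),np.ones(len(q))]@np.linalg.inv(c[0]).T@c[1];C=-c[1].T@c[2];return C+d*(((P-C)@n)/(d@n))[:,None]
g=lambda X:np.c_[(X-P)@ys,(X-P)@u].round(4).tolist()
X=face(W,w);print(X.round(4).tolist(),g(X),'mean',X.mean(0))
# back blank and ledge/board refs
b=face(W,[[214.2,139.1],[206,202]],P-.004*n);print('back +y edge',g(b))
print('board -y top corner', g(face(W,[[200+617/3.3,110+345/3.3]],P-.008*n)), 'ledge end?',g(face(W,[[200+565/3.3,110+48/3.3]],P)))
p1,o1=json.load(open('w1.json'));W1=wrist(dict(tcp_pos=p1,tool_rot=o1))
print('w1 combined',g(face(W1,[[369,250],[206.8,246.7],[216.2,171.8],[351.8,174]])),g(face(W1,[[216.2,171.8]],P-.004*n)))
print('board w1',g(face(W1,[[399,261]],P-.008*n)))
E
```

```text
WS [[0.6216, -0.3354, 0.1065], [0.6774, -0.3189, 0.0301]]
WT [[0.6154, -0.3352, 0.1091], [0.5894, -0.1779, 0.1306], [0.6494, -0.1648, 0.039], [0.6743, -0.3306, 0.0149]]
[[0.6201, -0.3297, 0.1198], [0.5852, -0.1817, 0.1169], [0.6484, -0.1671, 0.0243], [0.6746, -0.3172, 0.0401]] [[-0.1632, 0.0565], [-0.0111, 0.053], [-0.0123, -0.0601], [-0.1643, -0.0408]] mean [ 0.63207309 -0.24890041  0.07527035]
back +y edge [[0.0846, -0.0549], [0.0842, 0.0494]]
board -y top corner [[-0.1172, 0.064]] ledge end? [[-0.1331, -0.0801]]
w1 combined [[-0.0863, 0.0526], [0.0827, 0.0523], [0.0838, -0.0516], [-0.0884, -0.0523]] [[0.0846, -0.0551]]
board w1 [[-0.1187, 0.0607]]
```

```bash
cat > g.py <<'E'
from h import *
import json
psi=.245;ys=np.array([-np.sin(psi),np.cos(psi),0]);n=np.array([.819*np.cos(psi),.819*np.sin(psi),.574]);u=np.cross(n,ys)
P=np.array([.612,-.1635,.0735])
def shift(T_R,T_p):  # shift+turn in the present tool axes (from measured pose)
    R,p=Rt(r.sense());return (R.T@(np.array(T_p)-p)).round(4),Ro.from_matrix(R.T@T_R).as_rotvec().round(3)
def face(c,q,P,n):
    d=np.c_[np.float64(q),np.ones(len(q))]@np.linalg.inv(c[0]).T@c[1];C=-c[1].T@c[2];return C+d*(((P-C)@n)/(d@n))[:,None]
al=.093;n2=n-al*ys;n2/=np.linalg.norm(n2);y2=np.cross(u,n2);Q=P-.0755*ys
RG=np.c_[y2,n2,-u]
E
python3 - <<'E'
from g import *
p,o=json.load(open('w2.json'));W=wrist(dict(tcp_pos=p,tool_rot=o))
w=[[429.4,204.8],[291.2,202.4],[285.8,134.2],[402.4,143.9]]
for a in(0,.06,.093,.13):
    m=n-a*ys;m/=np.linalg.norm(m);v=np.cross(u,m);X=face(W,w,Q,m);print(a,np.c_[(X-Q)@v,(X-Q)@u].round(4).tolist())
    if a==.093: C=X.mean(0);print(C)
print(y2,u,n2)
G=Q-.0725*y2+.05*u-.002*n2-.036*u; print('tcp grasp',G)
print('mid',shift(RG,[.52,-.16,.32]));print('steps y',RG)
print('pre', (G+.11*u).round(4))
E
```

```text
0 [[-0.0877, 0.0565], [0.0644, 0.053], [0.0632, -0.0601], [-0.0888, -0.0408]]
0.06 [[-0.092, 0.0527], [0.0651, 0.0557], [0.0639, -0.0556], [-0.0932, -0.0468]]
0.093 [[-0.0947, 0.0504], [0.0656, 0.0573], [0.0644, -0.0531], [-0.096, -0.0504]]
[ 0.63228248 -0.25182884  0.07354573]
0.13 [[-0.0981, 0.0478], [0.0662, 0.059], [0.065, -0.0503], [-0.0994, -0.0546]]
[-0.16797669  0.98447767  0.05314639] [-0.55685882 -0.13922733  0.819     ] [0.81349385 0.10795229 0.57146659]
tcp grasp [ 0.6330683  -0.31028509  0.07996995]
mid (array([-0.0843,  0.0015, -0.0602]), array([-0.448,  0.499, -1.427]))
steps y [[-0.16797669  0.81349385  0.55685882]
 [ 0.98447767  0.10795229  0.13922733]
 [ 0.05314639  0.57146659 -0.819     ]]
pre [ 0.5718 -0.3256  0.1701]
```

```bash
python3 shift.py '{"deltas": [[-0.01,0,-0.01,-0.041,0.045,-0.13],[-0.02,0,-0.02,-0.081,0.091,-0.26],[-0.03,0,-0.03,-0.122,0.136,-0.39],[-0.04,0,-0.04,-0.163,0.181,-0.519],[-0.05,0,-0.05,-0.204,0.227,-0.649],[-0.06,0,-0.06,-0.244,0.272,-0.778],[-0.07,0,-0.06,-0.285,0.318,-0.908],[-0.08,0,-0.06,-0.326,0.363,-1.038],[-0.084,0,-0.06,-0.367,0.408,-1.168],[-0.084,0,-0.06,-0.407,0.454,-1.297],[-0.084,0,-0.06,-0.448,0.499,-1.427],[-0.084,0,-0.06,-0.448,0.499,-1.427]]}' 0.05; python3 - <<'E'
from g import *
print(r.sense()['qpos'].round(2))
G=Q-.0725*y2+.05*u-.002*n2-.036*u
print('behind',shift(RG,G+.15*u-.02*n2));print('pre',shift(RG,G+.11*u)); print('G',shift(RG,G))
E
```

```text
time: 8.35
tcp_pos: [0.5188, -0.1595, 0.3187]
tool_rot: [2.533, -0.056, 1.738]
contact_force: [0.3, 0.9, 1.0]
opening: 0.0501
grip_force: 0.0
[-0.7  -0.31  2.06  0.56  1.08 -1.04]
behind (array([-0.1807, -0.0791,  0.0881]), array([-0.001, -0.001, -0.003]))
pre (array([-0.1806, -0.0591,  0.1281]), array([-0.001, -0.001, -0.003]))
G (array([-0.1807, -0.059 ,  0.2381]), array([-0.001, -0.001, -0.003]))
```

```bash
python3 shift.py '{"deltas": [[-0.01,-0.035,0.01,0,0,0],[-0.03,-0.079,0.02,0,0,0],[-0.065,-0.079,0.03,0,0,0],[-0.1,-0.079,0.05,0,0,0],[-0.14,-0.079,0.07,0,0,0],[-0.18,-0.079,0.088,0,0,0],[-0.18,-0.069,0.11,0,0,0],[-0.18,-0.059,0.128,0,0,0],[-0.18,-0.059,0.128,0,0,0],[-0.18,-0.059,0.128,0,0,0]]}' 0.05; python3 - <<'E'
from g import *
G=Q-.0725*y2+.05*u-.002*n2-.036*u;s=r.sense();print(s['qpos'].round(2));print('G',shift(RG,G))
im=r.grab_frame('wrist');cv2.imwrite('pics/w4.png',im);cv2.imwrite('pics/s4.png',r.grab_frame('scene'))
W=wrist(s);s4=cv2.imread('pics/s4.png')
C=Q+.0*u-.0155*y2
for a,b in((-.08,.05),(.08,.05),(.08,-.05),(-.08,-.05)):
    for c,i in((W,im),(fixed('scene'),s4)):
        q=proj(c,C+a*y2+b*u)[0];cv2.circle(i,(int(q[0]),int(q[1])),3,(255,0,255),1)
cv2.imwrite('pics/m4.png',np.hstack([cv2.resize(im,(440,330)),cv2.resize(s4[170:300,120:290],(350,268)) if 0 else cv2.resize(s4[170:310,130:280],(354,330))]))
E
```

```text
time: 9.35
tcp_pos: [0.5732, -0.3237, 0.1715]
tool_rot: [2.532, -0.055, 1.74]
contact_force: [-0.3, -0.3, -0.9]
opening: 0.0503
grip_force: 0.0
[-0.87  0.18  1.89  0.71  0.91 -1.42]
G (array([-0.0018, -0.0022,  0.1101]), array([-0.   , -0.001, -0.001]))
```

View pics/m4.png

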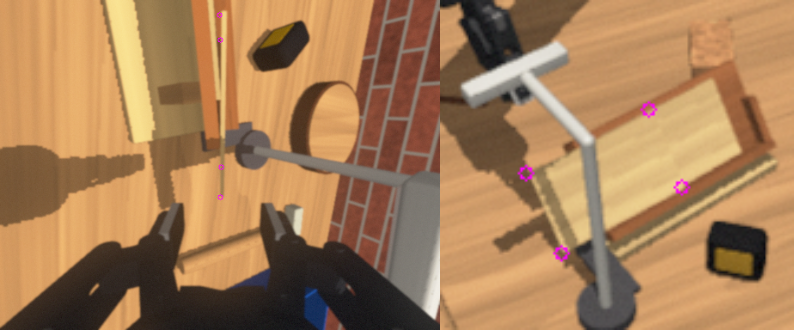

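```bash
python3 - <<'E'
from g import *
S=fixed('scene');C=Q-.0155*y2
print(proj(S,[C+a*y2+b*u for a,b in((-.08,.05),(.08,.05),(.08,-.05),(-.08,-.05))]).round(1).tolist())
im=cv2.imread('pics/s4.png');hsv=cv2.cvtColor(im,cv2.COLOR_BGR2HSV);m=cv2.inRange(hsv,(16,50,60),(32,190,255))
q,a=quad(m,(180+18,262-18));print(q.tolist(),a)
for y in range(240,284,4):
    xs=[x for x in range(160,215) if m[y,x]];print(y,xs[:1],xs[-1:])
E
```

```text
[[166.3, 243.4], [218.8, 216.7], [232.1, 249.0], [181.3, 277.2]]
[[258, 236], [199, 268], [195, 229], [245, 202]] 2201
240 [166] [214]
244 [160] [214]
248 [169] [214]
252 [163] [214]
256 [172] [214]
260 [174] [213]
264 [171] [206]
268 [162] [214]
272 [161] [214]
276 [181] [213]
280 [170] [207]
```

```bash
python3 shift.py '{"deltas": [[-0.002,-0.002,0.03,0,0,0],[-0.002,-0.002,0.06,0,0,0],[-0.002,-0.002,0.085,0,0,0],[-0.002,-0.002,0.1,0,0,0],[-0.002,-0.002,0.11,0,0,0],[-0.002,-0.002,0.11,0,0,0],[-0.002,-0.002,0.11,0,0,0]]}' 0.05; python3 - <<'E'
from g import *
G=Q-.0725*y2+.05*u-.002*n2-.036*u;s=r.sense();print(s['qpos'].round(2),s['contact_force']);print('G',shift(RG,G))
E
```

```text
time: 10.15
tcp_pos: [0.6328, -0.3119, 0.0821]
tool_rot: [2.53, -0.052, 1.739]
contact_force: [-0.2, 0.3, 0.8]
opening: 0.0499
grip_force: 0.0
[-0.77  0.38  1.83  0.81  0.75 -1.48] [-0.19890996  0.25661119  0.82299342]
G (array([ 0.0014, -0.0008,  0.0021]), array([0.002, 0.002, 0.   ]))
```

Close in on it: gentle grip first, then firm.

```bash
python3 shift.py '{"deltas": [[0,0,0,0,0,0],[0,0,0,0,0,0],[0,0,0,0,0,0],[0,0,0,0,0,0],[0,0,0,0,0,0],[0,0,0,0,0,0],[0,0,0,0,0,0],[0,0,0,0,0,0]]}' 0.0 30;  python3 shift.py '{"deltas": [[0,0,0,0,0,0],[0,0,0,0,0,0],[0,0,0,0,0,0]]}' 0.0 70
```

```text
time: 10.95
tcp_pos: [0.634, -0.312, 0.0829]
tool_rot: [2.528, -0.051, 1.738]
contact_force: [3.3, 0.4, 6.2]
opening: 0.0039
grip_force: 31.3
time: 11.25
tcp_pos: [0.634, -0.312, 0.0829]
tool_rot: [2.528, -0.052, 1.738]
contact_force: [4.1, 0.9, 5.3]
opening: 0.003
grip_force: 69.2
```

```bash
python3 shift.py '{"deltas": [[0,0.004,-0.002,0,0,0],[0,0.008,-0.006,0,0,0],[0,0.008,-0.02,0,0,0],[0,0.008,-0.04,0,0,0],[0,0.008,-0.06,0,0,0],[0,0.008,-0.08,0,0,0],[0,0.008,-0.1,0,0,0],[0,0.006,-0.12,0,0,0],[0,0.004,-0.13,0,0,0],[0,0.004,-0.13,0,0,0]]}' 0.0 70; python3 - <<'E'
from g import *
s=r.sense();print(s['ft_torque'],s['qpos'].round(2))
S=fixed('scene');im=r.grab_frame('scene');cv2.imwrite('pics/s5.png',im)
R,p=Rt(s)
# model: blank in tool frame: tcp 36mm below top edge, 72.5-15.5=57 mm from centre
Cn=p+R@np.array([.057,0,.014]);pts=[Cn+R@np.array([a,0,-b]) for a,b in((-.08,.05),(.08,.05),(.08,-.05),(-.08,-.05))]
print('pred',proj(S,pts).round(1).tolist(),Cn)
hsv=cv2.cvtColor(im,cv2.COLOR_BGR2HSV);m=cv2.inRange(hsv,(16,50,60),(32,190,255))
c=proj(S,Cn)[0].astype(int);print(c,hsv[c[1],c[0]])
d=m.copy()
for y in range(c[1]-50,c[1]+56,6): 
    xs=np.where(m[y,c[0]-60:c[0]+60])[0]; print(y,''.join('#' if v else '.' for v in m[y,c[0]-50:c[0]+60:2]))
E
```

```text
time: 12.25
tcp_pos: [0.5625, -0.3299, 0.191]
tool_rot: [2.53, -0.05, 1.738]
contact_force: [0.6, -0.7, -0.1]
opening: 0.0026
grip_force: 68.9
[-0.08830935  0.31293613 -0.03001242] [-0.89  0.14  1.89  0.7   0.94 -1.41]
pred [[145.1, 196.9], [200.2, 172.5], [214.1, 206.3], [160.8, 232.4]] [ 0.56085007 -0.27182016  0.18238834]
[180 201] [ 19 110 223]
151 ........................#....#...#.....................
157 ...........................##....##....................
163 ..........................#...#..#.....................
169 ................##....#................................
175 ....................#......#.....####..................
181 ..........................#############................
187 ......#............#####################...............
193 ....#..........####........##############..............
199 .........##.............##################.............
205 #...#.................#####################............
211 ............#########....###############..........#####
217 .#.#.......#.###########....#####...........###########
223 .#.#..#.......############.............################
229 ........#..#....#####..............####################
235 ......##........#...................###################
241 ........................##...........##################
247 ...............#.#......#####.........###############..
253 .....................#....#####.........########......#
```

```bash
python3 - <<'E'
from g import *
f=-.129;xh=np.array([-np.sin(f),np.cos(f),0]);RV=np.c_[xh,np.cross([0,0,-1.],xh),[0,0,-1.]]
for p in([.475,.1355,.21],[.475,.1355,.24]):print(shift(RV,p))
R,p=Rt(r.sense());print(R.T@np.array([0,0,1.]))
E
```

```text
(array([ 0.4733, -0.0099, -0.0014]), array([ 0.598, -0.14 ,  0.271]))
(array([ 0.4748,  0.0073, -0.0259]), array([ 0.598, -0.14 ,  0.271]))
[ 0.05186154  0.57259174 -0.81819868]
```

```bash
python3 shift.py '{"deltas": [[0.01,-0.01,-0.02,0,0,0],[0.03,-0.02,-0.04,0,0,0],[0.06,-0.02,-0.04,0,0,0],[0.1,-0.02,-0.04,0,0,0],[0.14,-0.02,-0.04,0,0,0],[0.18,-0.02,-0.04,0.06,-0.014,0.03],[0.22,-0.015,-0.04,0.18,-0.042,0.08],[0.26,-0.01,-0.035,0.3,-0.07,0.135],[0.3,-0.005,-0.03,0.42,-0.1,0.19],[0.34,0,-0.026,0.5,-0.12,0.23],[0.38,0.004,-0.026,0.6,-0.14,0.27],[0.42,0.007,-0.026,0.6,-0.14,0.27]]}' 0.0 70 && python3 - <<'E'
from g import *
f=-.129;xh=np.array([-np.sin(f),np.cos(f),0]);RV=np.c_[xh,np.cross([0,0,-1.],xh),[0,0,-1.]]
print(r.sense()['qpos'].round(2),shift(RV,[.475,.1355,.24]))
E
```

```text
time: 13.5
tcp_pos: [0.4858, 0.078, 0.2363]
tool_rot: [-3.138, 0.001, 1.444]
contact_force: [1.2, 0.9, 0.2]
opening: 0.003
grip_force: 68.9
[ 0.02 -0.07  1.91 -0.    1.31  0.14] (array([ 0.0557, -0.018 , -0.0037]), array([-0.004,  0.001,  0.002]))
```

```bash
python3 shift.py '{"deltas": [[0.03,-0.01,0,0,0,0],[0.056,-0.018,0,0,0,0],[0.056,-0.018,0,0,0,0],[0.056,-0.018,0,0,0,0]]}' | grep tcp; python3 - <<'E'
from g import *
s=r.sense();im=r.grab_frame('wrist');cv2.imwrite('pics/w5.png',im);json.dump([list(s['tcp_pos']),list(s['tool_rot'])],open('w5.json','w'))
W=wrist(s);T=fixed('top')
H=np.array([.5425,.192,0]);f=-.129;xh=np.array([-np.sin(f),np.cos(f),0]);v=np.array([np.cos(f),np.sin(f),0])
c=proj(W,[H+a*v+b*xh+[0,0,z] for a,b,z in((.023,.065,.052),(-.023,.065,.052),(-.023,-.065,.052),(.023,-.065,.052),(0,0,.052))]);print(c.round(0).tolist())
hsv=cv2.cvtColor(im,cv2.COLOR_BGR2HSV)
q=c[4].astype(int)
print('row',[tuple(map(int,hsv[q[1],x])) for x in range(max(0,q[0]-70),min(512,q[0]+70),4)])
m=cv2.inRange(hsv,(5,150,30),(14,255,255))
n,l,st,ce=cv2.connectedComponentsWithStats(m)
for i in range(1,n):
    if st[i,4]>300:print(st[i],ce[i].round())
E
```

```text
tcp_pos: [0.4733, 0.1337, 0.2354]
[[338.0, 52.0], [295.0, 52.0], [290.0, 171.0], [328.0, 171.0], [312.0, 115.0]]
row [(15, 141, 125), (15, 142, 200), (15, 139, 208), (20, 122, 234), (21, 117, 239), (21, 118, 238), (15, 139, 226), (15, 141, 219), (15, 140, 223), (15, 144, 220), (15, 142, 174), (12, 171, 200), (13, 168, 141), (14, 165, 94), (12, 167, 173), (13, 174, 194), (12, 172, 203), (13, 172, 199), (12, 169, 115), (12, 159, 90), (12, 169, 137), (12, 167, 197), (13, 172, 206), (12, 171, 201), (15, 158, 186), (15, 140, 222), (16, 140, 219), (15, 141, 215), (15, 140, 209), (15, 141, 213), (15, 141, 213), (15, 140, 209), (15, 142, 207), (16, 143, 204), (15, 141, 205)]
[ 282   45   63  121 6644] [311. 104.]
[   0  240   41   96 1911] [ 17. 287.]
[354 269  42  43 940] [376. 287.]
[494 328  18  56 412] [504. 356.]
```

```bash
python3 - <<'E'
from g import *
im=cv2.imread('pics/w5.png');g=cv2.cvtColor(im,cv2.COLOR_BGR2HSV)[...,2]
for y in (52,60,70,85,100,115,130,145,155,162,168): print(y,' '.join(str(int(v)//10) for v in g[y,280:350]))
for x in (300,304,308,326,330,334):print(x,' '.join(str(int(v)//10) for v in g[38:62,x]),'|',' '.join(str(int(v)//10) for v in g[150:175,x]))
E
```

```text
52 21 21 21 20 17 13 13 17 20 21 21 20 18 16 15 15 14 11 9 9 12 16 18 19 19 19 20 20 20 21 20 20 20 20 20 18 17 15 14 14 12 10 8 8 8 8 10 14 17 19 19 19 19 20 20 20 20 20 20 20 19 19 19 18 19 21 21 21 21 21
60 20 21 20 18 14 13 16 19 21 21 22 21 18 14 12 11 10 8 8 10 13 17 19 19 19 19 19 20 20 20 20 20 20 19 19 18 15 12 10 9 8 8 8 8 8 9 13 16 18 19 19 19 19 20 20 20 20 20 20 19 19 18 17 18 19 21 21 21 21 21
70 20 21 20 18 14 15 18 20 21 21 21 18 15 12 12 11 9 8 9 12 15 18 19 19 19 19 20 20 20 20 20 20 20 19 18 16 13 11 10 9 8 8 8 8 9 12 15 18 19 19 19 19 20 20 20 20 20 20 19 19 18 17 18 20 21 21 21 21 21 21
85 21 20 18 15 13 15 18 19 20 20 19 17 14 12 11 9 9 9 10 13 16 18 19 19 19 20 20 20 20 20 20 20 19 18 16 13 10 10 9 8 8 8 8 9 13 16 18 19 19 19 19 20 20 20 20 20 19 19 19 19 19 21 22 22 22 22 21 21 21 21
100 21 20 17 14 14 17 19 20 20 19 17 15 12 11 10 9 9 10 14 17 19 19 19 19 19 20 20 20 20 20 20 19 18 16 13 11 10 9 8 8 8 9 10 13 17 19 19 19 19 19 20 20 20 20 20 20 19 19 18 18 19 21 22 22 22 22 21 21 21 21
115 21 20 17 14 16 18 20 20 19 17 14 12 11 10 9 9 10 13 17 19 19 19 19 19 
[... 1402 characters left out ...]
19 19 19 19 | 20 20 20 20 20 20 20 20 20 20 20 20 20 20 20 20 21 21 21 22 21 22 21 22 21
308 21 21 21 21 21 20 20 19 19 20 20 20 20 21 20 20 20 20 20 20 20 20 20 20 | 20 20 20 20 20 20 20 19 19 19 19 19 19 19 19 19 20 20 21 21 21 21 21 21 21
326 22 22 22 22 22 22 22 21 19 15 12 10 10 10 10 11 12 12 12 12 13 13 13 13 | 20 20 20 20 20 20 20 20 20 20 20 20 20 20 20 20 21 21 21 21 22 22 22 22 22
330 22 22 22 22 22 22 21 19 18 19 19 19 19 19 19 19 19 19 19 19 19 19 19 19 | 20 20 20 20 20 20 20 20 20 20 20 20 20 20 20 20 21 22 22 22 22 22 22 22 22
334 21 22 22 22 21 21 21 19 19 19 20 20 20 20 20 20 20 20 20 20 20 20 20 20 | 19 19 18 18 18 18 18 19 20 20 20 20 20 21 21 21 22 22 21 22 22 22 22 22 22
```

```bash
python3 - <<'E'
from g import *
p,o=json.load(open('w5.json'));s=dict(tcp_pos=p,tool_rot=o);W=wrist(s);R,p=Rt(s)
A=onz(W,[[322.4,46],[314.0,165.5],[320.7,70],[318.5,100],[316.4,130],[314.7,155]],.052);print(A.round(4).tolist())
H=A[:2].mean(0);d=A[0]-A[1];f=np.arctan2(-d[0],d[1]);print('holder',H,'yaw',f,'len',np.linalg.norm(d))
d=A[2]-A[5];print('yaw slot',np.arctan2(-d[0],d[1]))
im=cv2.imread('pics/w5.png');hsv=cv2.cvtColor(im,cv2.COLOR_BGR2HSV);m=cv2.inRange(hsv,(17,50,60),(32,150,255));m[:,:235]=0;m[:,285:]=0
for y in range(0,260,15):
    xs=np.where(m[y])[0];print(y,xs.min() if len(xs) else None,xs.max() if len(xs) else None,len(xs),end='; ')
print(proj(W,[p+R@np.array([a,0,-.036]) for a in(-.023,.03,.08,.137)]).round(1).tolist())
xh=np.array([-np.sin(f),np.cos(f),0]);RV=np.c_[xh,np.cross([0,0,-1.],xh),[0,0,-1.]]
print('above',shift(RV,np.r_[H[:2]-.057*xh[:2],.235]))
E
```

```text
[[0.5574, 0.2613, 0.052], [0.5407, 0.1335, 0.052], [0.5544, 0.2381, 0.052], [0.5503, 0.2075, 0.052], [0.546, 0.175, 0.052], [0.5423, 0.1461, 0.052]]
holder [0.54904583 0.19742451 0.052     ] yaw -0.13035388238811674 len 0.12884818110617144
yaw slot -0.13068927952897294
0 252 265 14; 15 252 265 14; 30 253 265 13; 45 253 265 13; 60 253 265 13; 75 252 264 13; 90 253 264 12; 105 253 264 12; 120 253 264 12; 135 253 264 12; 150 253 263 11; 165 251 264 14; 180 255 263 9; 195 253 263 11; 210 255 263 9; 225 254 262 9; 240 248 263 11; 255 243 274 13; [[256.8, 323.7], [256.8, 222.8], [256.8, 98.5], [256.9, -97.6]]
above (array([0.0164, 0.0665, 0.0004]), array([-0.003,  0.001,  0.004]))
```

```bash
python3 shift.py '{"deltas": [[0.006,0.025,0,-0.003,0.001,0.004],[0.016,0.05,0,-0.003,0.001,0.004],[0.016,0.066,0,-0.003,0.001,0.004],[0.016,0.066,0.03,-0.003,0.001,0.004],[0.016,0.066,0.06,-0.003,0.001,0.004],[0.016,0.066,0.09,-0.003,0.001,0.004],[0.016,0.066,0.1,-0.003,0.001,0.004],[0.016,0.066,0.1,-0.003,0.001,0.004],[0.016,0.066,0.1,-0.003,0.001,0.004]]}'; python3 - <<'E'
from g import *
f=-.1305;xh=np.array([-np.sin(f),np.cos(f),0]);H=np.array([.549,.1974]);v=np.array([xh[1],-xh[0]])
s=r.sense();R,p=Rt(s);C=p+R@np.array([.057,.0005,.014]);d=C[:2]-H;print('along',d@xh[:2],'across',d@v,R.T@np.r_[v,0],'tilt',R[:,2].round(4),'z',C[2])
im=r.grab_frame('wrist');W=wrist(s);cv2.imwrite('pics/w6.png',im);g=cv2.cvtColor(im,cv2.COLOR_BGR2HSV)
print(proj(W,[np.r_[H+a*v+b*xh[:2],.052] for b in(-.03,.03) for a in(-.023,-.005,.005,.023)]).round(1).tolist())
for y in(60,110,160):print(y,' '.join(str(int(q)//10) for q in g[y,210:310,2]))
E
```

```text
time: 14.85
tcp_pos: [0.5424, 0.1403, 0.1376]
tool_rot: [3.139, -0.002, 1.439]
contact_force: [0.8, 0.2, -0.2]
opening: 0.0032
grip_force: 68.9
along -0.0004109517442809511 across 0.0014571440495466036 [0.00116778 0.99999455 0.00308802] tilt [ 0.0033  0.0014 -1.    ] z 0.12370961168827037
[[229.1, 167.4], [250.3, 167.4], [262.2, 167.4], [283.4, 167.4], [226.7, 92.0], [249.7, 92.0], [262.5, 92.0], [285.6, 92.0]]
60 21 21 21 21 21 20 19 17 19 21 21 21 21 22 21 19 17 17 19 19 19 19 19 19 20 20 19 17 14 12 11 11 11 11 11 11 11 10 10 9 10 13 18 22 23 24 24 24 24 24 24 24 24 23 22 21 20 19 19 19 19 19 20 20 20 21 20 21 20 20 20 20 20 19 19 17 17 18 19 19 19 20 20 19 19 19 20 21 22 21 22 22 21 21 21 21 20 20 20 20
110 22 22 22 22 22 21 21 20 18 17 18 19 19 20 20 19 17 16 16 18 19 19 19 19 19 19 19 16 13 12 11 12 12 11 12 11 11 11 11 10 10 13 17 22 23 24 24 24 24 24 24 24 23 23 21 20 19 19 19 19 19 20 20 20 20 20 20 20 20 20 20 19 19 18 17 16 17 18 19 19 20 19 19 19 19 21 22 22 22 22 22 22 22 21 21 21 21 21 21 21
160 12 13 13 13 13 13 12 13 13 12 12 11 11 11 11 11 11 11 10 10 11 11 11 11 11 11 11 12 13 12 11 11 11 11 11 11 11 11 11 10 10 11 15 20 23 23 23 24 23 24 23 23 23 22 21 20 19 19 19 19 19 19 20 20 20 20 20 20 20 20 20 19 18 18 18 19 19 19 19 18 18 19 20 21 21 21 21 21 21 21 22 22 22 22 22 22 22 21 21 21
```

```bash
python3 shift.py '{"deltas": [[0,-0.0013,0,0,0,0],[0,-0.0013,0.015,0,0,0],[0,-0.0013,0.03,0,0,0],[0,-0.0013,0.042,0,0,0],[0,-0.0013,0.05,0,0,0],[0,-0.0013,0.056,0,0,0],[0,-0.0013,0.056,0,0,0]]}'; python3 shift.py '{"deltas": [[0,0,0.002,0,0,0],[0,0,0.004,0,0,0],[0,0,0.004,0,0,0]]}'|grep -E 'tcp|cont'
```

```text
time: 15.6
tcp_pos: [0.5391, 0.141, 0.0789]
tool_rot: [-3.14, -0.001, 1.44]
contact_force: [0.6, 0.4, -0.1]
opening: 0.0031
grip_force: 68.9
tcp_pos: [0.541, 0.1413, 0.0774]
contact_force: [-0.3, -1.4, 1.0]
```

```bash
for i in 1 2; do python3 shift.py '{"deltas": [[0,0,0.0015,0,0,0],[0,0,0.0015,0,0,0]]}'|grep -E 'tcp|cont'; done
```

```text
tcp_pos: [0.5414, 0.1412, 0.0772]
contact_force: [-1.9, -0.6, 8.5]
tcp_pos: [0.5417, 0.1412, 0.0772]
contact_force: [-4.4, -2.1, 15.0]
```

```bash
python3 shift.py '{"deltas": [[0,0,-0.003,0,0,0],[0,0,-0.003,0,0,0]]}' 0.0 25 |grep -E 'tcp|cont'; python3 shift.py '{"deltas": [[0,0,0,0,0,0],[0,0,0,0,0,0],[0,0,0,0,0,0],[0,0,0,0,0,0],[0,0,0,0,0,0]]}' 0.03; python3 - <<'E'
from g import *
s=r.sense();im=r.grab_frame('wrist');cv2.imwrite('pics/w7.png',im);g=cv2.cvtColor(im,cv2.COLOR_BGR2HSV)
for y in(60,110,160):print(y,' '.join(str(int(q)//10) for q in g[y,215:300,2]))
E
```

```text
tcp_pos: [0.5408, 0.1412, 0.0773]
contact_force: [0.3, -2.2, 2.2]
time: 17.0
tcp_pos: [0.54, 0.1411, 0.0762]
tool_rot: [3.141, -0.001, 1.44]
contact_force: [-0.5, 0.0, 0.5]
opening: 0.0302
grip_force: 0.0
60 22 22 21 19 16 17 18 19 19 19 19 19 19 19 20 20 20 20 21 21 21 21 21 21 20 20 20 20 19 17 13 11 11 11 10 10 9 10 12 14 18 22 24 24 24 24 24 24 24 24 24 23 19 13 12 14 17 19 20 20 20 20 20 20 20 20 20 20 21 21 21 21 21 21 21 21 20 20 20 20 20 20 20 19 19
110 20 20 20 20 20 18 17 17 19 20 19 19 19 19 19 19 19 20 20 20 21 21 20 20 20 20 20 20 19 17 14 12 12 11 11 10 10 11 12 15 18 22 24 24 24 24 24 24 24 24 23 21 16 12 14 17 19 19 19 20 20 20 19 19 20 20 20 20 21 21 21 21 20 20 21 20 20 20 20 20 20 20 19 17 17
160 12 11 12 11 11 12 13 12 12 11 11 11 11 11 11 11 11 11 11 11 12 12 12 12 12 14 16 19 19 17 14 12 12 11 11 11 10 11 12 13 17 21 23 24 24 24 24 24 24 24 22 18 14 14 16 18 19 20 20 20 20 19 19 19 20 20 20 20 20 21 20 21 20 21 20 20 20 20 20 19 18 17 17 18 19
```

```bash
python3 shift.py '{"deltas": [[0,0,-0.01,0,0,0],[0,0,-0.03,0,0,0],[0,0,-0.06,0,0,0],[0,0,-0.1,0,0,0],[0,0,-0.14,0,0,0],[-0.02,-0.03,-0.17,0,0,0],[-0.02,-0.05,-0.17,0,0,0],[-0.02,-0.05,-0.17,0,0,0],[-0.02,-0.05,-0.17,0,0,0]]}' |head -6; python3 - <<'E'
from g import *
f=-.1305;xh=np.array([-np.sin(f),np.cos(f),0]);H=np.array([.549,.1974,0])
s=r.sense();im=r.grab_frame('wrist');cv2.imwrite('pics/w8.png',im);W=wrist(s);sc=r.grab_frame('scene');cv2.imwrite('pics/s8.png',sc);S=fixed('scene')
print('pred wrist top ends',proj(W,[H+b*xh+[0,0,.112] for b in(-.08,0,.08)]).round(1).tolist());
P4=[H+b*xh+[0,0,z] for b,z in((-.08,.112),(.08,.112),(.08,.052),(-.08,.052))]
print('pred scene',proj(S,P4).round(1).tolist())
for n,i,seedp in(('w',im,proj(W,H+[0,0,.1115])[0]),('s',sc,proj(S,H+[0,0,.08])[0])):
    hsv=cv2.cvtColor(i,cv2.COLOR_BGR2HSV);m=cv2.inRange(hsv,(17,50,60),(32,150,255))
    k,l,st,ce=cv2.connectedComponentsWithStats(m);q=seedp.astype(int)
    for j in range(1,k):
        if st[j,4]>150 and st[j,0]-8<q[0]<st[j,0]+st[j,2]+8 and st[j,1]-8<q[1]<st[j,1]+st[j,3]+8:
            cs,_=cv2.findContours((l==j).astype(np.uint8),0,2);print(n,st[j],cv2.boxPoints(cv2.minAreaRect(cs[0])).round(1).tolist())
E
```

```text
time: 17.95
tcp_pos: [0.4878, 0.1276, 0.2469]
tool_rot: [3.139, -0.002, 1.44]
contact_force: [0.5, 0.7, 0.2]
opening: 0.0301
grip_force: 0.0
pred wrist top ends [[306.6, 185.8], [311.1, 105.8], [316.5, 9.8]]
pred scene [[302.3, 179.0], [348.7, 169.7], [345.8, 184.3], [300.7, 193.8]]
w [ 294    3   26  180 2247] [[289.3999938964844, 181.10000610351562], [300.20001220703125, 1.899999976158142], [319.6000061035156, 3.0999999046325684], [308.70001220703125, 182.3000030517578]]
s [301 170  49  34 754] [[295.29998779296875, 181.3000030517578], [348.1000061035156, 166.89999389648438], [354.1000061035156, 188.8000030517578], [301.29998779296875, 203.1999969482422]]
```

```bash
python3 - <<'E'
from g import *
m=cv2.inRange(cv2.cvtColor(cv2.imread('pics/s8.png'),cv2.COLOR_BGR2HSV),(17,50,60),(32,150,255))
print([(x,int(np.where(m[160:215,x])[0].min()+160),int(np.where(m[160:215,x])[0].max()+160)) for x in range(303,348,6)])
print(r.sign_off())
E
```

```text
[(303, 183, 202), (309, 178, 193), (315, 177, 191), (321, 176, 190), (327, 174, 189), (333, 173, 188), (339, 172, 186), (345, 171, 191)]
the job is handed in; nothing more can be done
None
```

The front blank was slid out along the stand, pinched by its overhang and lifted off. It now stands released in the holder's slot, fully down by the last pictures and about 4 mm off the slot's middle. The job was handed in at about 18 s, with the back blank last checked after the slide and unmoved then; I did not see the judge's result.

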